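# Nest reducer sleeves loosely in a centrifuge bucket

## Robot

A 6-joint arm with a two-finger parallel gripper is mounted at the origin on the work surface. World frame = base frame: x ahead of the robot, y to its left, z up, the work surface at z = 0. Lengths are in m, angles in rad, forces in N, time in s.
With the tool pointing down it reaches from about 0.35 to 0.775 m from the base axis. Payload 5.5 kg.
Tool frame: the origin (TCP) lies at the very end of the fingers, on their centre line; the grasp point (between the pads) lies 19 mm behind it; z points along the fingers, y is the line along which they close (so a half turn about z gives the same grasp; the last joint's range is limited). The gripper opens to 85 mm and grips with 20 to 120 N. Pads are 22 mm wide; open, the fingers measure 114 mm over their backs; the gripper's body (76 mm by 85 mm) begins 54 mm behind the grasp point. The pads swing forward as they close: fully open they stand 13 mm farther back than shut.
Start: joints at [1.042, 0.313, 0.046, 1.304, 0, 1.431], TCP at [0.218, 0.532, 0.192] pointing down, gripper open.
Joint ranges: [-2.76, 2.76], [-0.86, 1.69], [-1.03, 1.26], [-2.2, 2.34], [-1.47, 1.5], [-3.14, 3.14]. Speed limits (rad/s): [2.57, 2.57, 3.14, 3.14, 3.14, 3.14].

## Interface

Orientations are given as a unit quaternion [w, x, y, z].
In Python, from workcell import env gives the robot as it stands. The module is installed in compiled form; this text tells all that it offers.
- The arm moves only by the tool jog_arm, never from a script. Its argument "rows" is a list of rows, each a list of 6 numbers: the shift along the world's x, y, z in units of 40 mm (1.0 is 40 mm), then the turn, a rotation vector about the world's x, y, z in units of 6 degrees (1.0 is 6 degrees). In form: [[x, y, z, wx, wy, wz], ...]. A call has 1 to 12 rows; each row is the pose to reach, as a shift and turn from the pose commanded when the call began; what a row does not reach only later rows make up. A row lasts 1/12 s, in which the tool goes at most 41.7 mm and 7.16 degrees, less where a joint would pass 70% of its speed; a pose out of reach is approached as far as the arm can. A call with a gripper value outside its range is refused whole. "jaw" is the gripper command: -1 is fully open, 1 is shut, values between are in proportion, set as the call begins (left out, the last holds). The fingers move at their own pace and stop on an object; "force" is the grip in N (left out, the last holds). Time passes only in rows, so rows that repeat a pose let the fingers close. It gives the time, the measured TCP pose, the force, the opening and the grip force at its end, in the units of the state.
- env.get_state(): the state, without advancing time (a new reading comes with each control period).
- env.read_camera(name): name is "scene" or "top" or "wrist"; returns a dict with "pixels" (480x640x3 uint8, red, green, blue), "mtx" (3x3 intrinsics, pixels), "cam_to_world" (4x4, takes a point from camera to world coordinates). Camera axes: x right, y up, looking along -z (the intrinsics and any distortion apply to the point x, -y, -z); pixel columns grow to the right and rows downward; lengths in m; the calibration is good to about 2 mm. A picture is of the moment at which its call begins. There is no depth.
- env.hand_in(): hands the job in; it is judged then, once.
The state is a dict: "clock": time; "joint_pos": joint angles; "qvel": joint speeds; "tau": joint torques, N m; "tcp_pos": TCP position; "orientation": TCP orientation; "wrist_force": force on the tool from outside, world axes, zero at the start; "ft_torque": the same for the moment, N m; "finger_gap": finger opening in m; "grip_force": force on a finger pad.
Only numpy, scipy, OpenCV 4.12 (cv2) and the standard library are available. Lean on these libraries where they do the work, as an engineer would, in place of code of your own. Each camera call takes 0.05 s, during which the arm holds its last target. There are 200 camera calls.

## Task

Fit the centrifuge bucket with its two tapered reducer sleeves: first the wide blue one into the rubber cone liner inside the metal bucket, then the slim orange one into the blue one. Keep hold of each sleeve and let it down slowly until you feel its taper just touch, then let go: never drop it or press it home, because a pressed taper jams. Leave both upright and loose, let go of them, and do not disturb the tube rack, the specimen jar or the yellow tip box.

Things in the scene. Friction and masses are not known exactly. Their poses are not given: they have to be found in the camera images.
- bucket: Fixed grey square plate, 130 x 130 x 12 mm, with an open round metal centrifuge bucket (82 mm outside, 75 mm inside diameter) standing in its middle, rim 90 mm above the table. Origin at the centre of the plate's underside, z up along the bucket's axis. Inside, on the same axis, sits a black rubber liner: see bucket_rim. It takes a gentle push without moving.
- bucket_rim (a point): Centre of the bucket's mouth at rim height, z = 90 mm. The black liner's top lies 0 to 16 mm below it; how deep differs every time and is not reported: feel for it at about 10 mm/s. Its bore is a cone, 45 mm across at its top, 35 mm across 40 mm lower (half-angle 7 degrees), and stiff. A push of 2 to 3 N shows that a sleeve touches; keep every push under 12 N, or it jams.
- wide_sleeve: Blue tapered sleeve, 42 to 78 g, 90 mm tall, upright on its narrow end. Origin at the centre of its underside, z up. Outside: cone, 34 mm diameter at the bottom to 47.7 mm at 56 mm height (half-angle 7 degrees), then a straight collar, 59 mm diameter, from 56 to 90 mm height: grip it there. Seated, its bottom is about 45 mm (give or take 4) below the liner's top.
- wide_rim (a point): Centre of the blue sleeve's upper rim, 90 mm above its bottom; when seated it stands 25 to 49 mm above the bucket's rim. Its bore is a cone, 49 mm across at the top and 27 mm at the bottom.
- slim_sleeve: Orange sleeve, 31 to 59 g, 92 mm tall, upright on its narrow end. Origin at the centre of its underside, z up. Outside: cone, 34.4 mm diameter at the bottom to 46 mm at 48 mm height (half-angle 7 degrees), then straight, 46 mm diameter, up to 92 mm: grip it there. Nested, its bottom is about 30 mm (give or take 5) above the blue sleeve's bottom.
- slim_rim (a point): Centre of the orange sleeve's upper rim, 92 mm above its bottom; when nested it stands about 32 mm (give or take 5) above the blue rim. Feel for it at about 10 mm/s; 2 to 3 N shows that it touches; a push over 12 N jams one sleeve or both.
- tube_rack: Bystander: metal rack of blood tubes with black and green caps, 75 x 190 mm, 98 mm high with the tubes; origin at the centre of its underside, long along its y.
- specimen_jar: Bystander: jar with a red lid, 60 mm diameter, 75 mm high; origin at the centre of its underside.
- tip_box: Bystander: white box with yellow lid, 77 x 112 mm, 57 mm high; origin at the centre of its underside.

How it is judged:
By the outcome, as a careful person would: the job done as asked, in the order asked, and still so for the second after the job is handed in, with the robot touching nothing.
It also fails if it takes over 64 s, if anything falls off the work surface, if the arm or the gripper's body presses on something with over 40 N, if the wrist force passes 120 N, or if a joint passes its speed limit or range.

## Working session

There is one attempt and no reset: what is moved stays moved. The work goes in short steps, Python scripts to look and compute and a tool call to move; the robot and the scene stay as the last step left them, time stands still between calls to the robot, and variables do not carry over. Pictures are saved under pics/ and viewed, at most 10 in all, crops included, and the job is handed in when it is done.

Besides the shell and the picture viewer there is one more tool, called after "Call:" by a JSON object that holds its "op" and its "data", one argument or row to a line. jog_arm: Moves the arm, as the interface text tells. Its arguments: {"type":"object","properties":{"rows":{"type":"array","items":{"type":"array","items":{"type":"number"}}},"jaw":{"type":"number"},"force":{"type":"number"}},"required":["rows"]}

```bash
mkdir -p pics; cat > h.py <<'E'
import numpy as np, cv2
from workcell import env
def snap(n,f):
    c=env.read_camera(n); cv2.imwrite('pics/'+f,c['pixels'][:,:,::-1]); np.savez('pics/'+f+'.npz',K=c['mtx'],T=c['cam_to_world']); return c
def px2w(f,u,v,z):
    d=np.load('pics/'+f+'.npz');K,T=d['K'],d['T']
    r=np.linalg.inv(K)@[u,v,1]; r=T[:3,:3]@(r*[1,-1,-1]); o=T[:3,3]
    return o+r*(z-o[2])/r[2]
def w2px(f,p):
    d=np.load('pics/'+f+'.npz');K,T=d['K'],d['T']
    q=T[:3,:3].T@(np.array(p)-T[:3,3]); q=K@(q*[1,-1,-1]); return q[:2]/q[2]
E
python3 - <<'E'
from h import *
c=snap('top','top.png');print(c['mtx'],c['cam_to_world']);print(c.keys())
c=snap('scene','scene.png');print(c['cam_to_world'])
print(env.get_state())
E
```

```text
[[452.17749925   0.         321.8569054 ]
 [  0.         452.17749925 238.83457149]
 [  0.           0.           1.        ]] [[ 0.01467017  0.99071032 -0.13519561  0.41575688]
 [-0.99980119  0.01270799 -0.0153653  -0.09417687]
 [-0.01350449  0.13539414  0.99069978  1.03894045]
 [ 0.          0.          0.          1.        ]]
dict_keys(['pixels', 'mtx', 'cam_to_world'])
[[ 0.17545092 -0.80900241  0.56100987  1.14921446]
 [ 0.9844452   0.14949478 -0.09229815 -0.15650829]
 [-0.00919862  0.56847728  0.82264754  0.94182138]
 [ 0.          0.          0.          1.        ]]
{'clock': 0.1, 'joint_pos': array([1.04240601e+00, 3.13933335e-01, 4.50744308e-02, 1.30359670e+00,
       2.30632508e-05, 1.43120006e+00]), 'qvel': array([-0.00026909, -0.00179285,  0.00262254, -0.00031109,  0.00067972,
       -0.00049151]), 'tau': array([ 2.19380665e-03, -4.81728387e+01,  2.99242741e+01,  1.27239604e-02,
       -1.63083241e-04,  1.23456471e-05]), 'tcp_pos': array([0.21769898, 0.53162792, 0.1915861 ]), 'orientation': array([-2.82865329e-04,  1.93174896e-01,  9.81163988e-01, -7.80013890e-04]), 'wrist_force': array([-0.95768536,  0.18698721, -0.29074417]), 'ft_torque': array([-0.03957216,  0.01114697, -0.04137163]), 'grip_force': 0.0, 'finger_gap': 0.08542929337208846}
```

View pics/top.png

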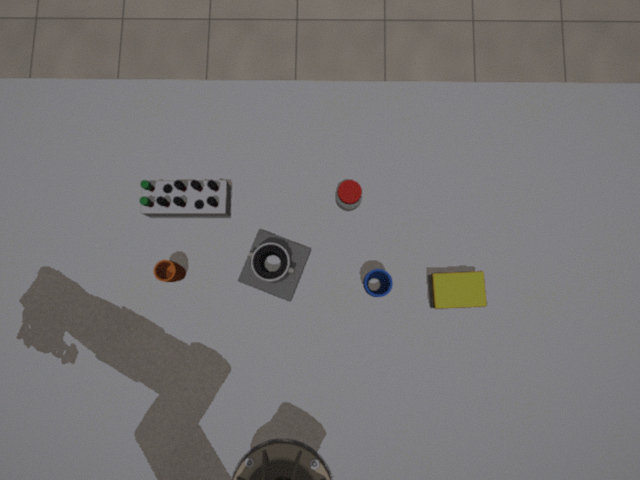

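View pics/scene.png

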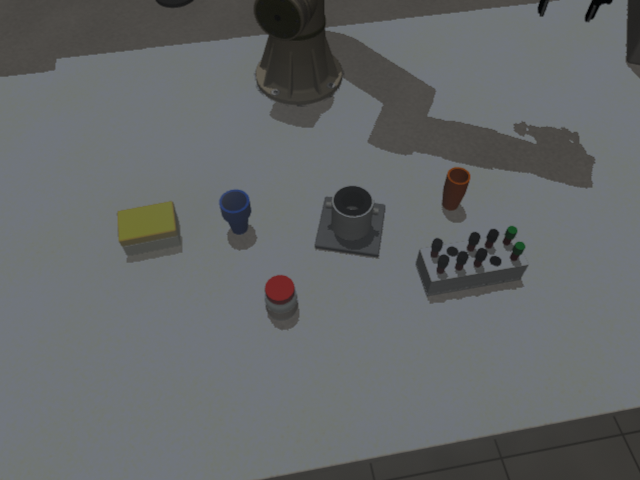

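Both views show bucket (top 273,262), blue sleeve (378,283), orange sleeve (165,271), rack, jar and tip box. I'll enlarge the three targets.

```bash
python3 - <<'E'
from h import *
a=cv2.imread('pics/top.png');b=cv2.imread('pics/scene.png')
def cr(i,u,v,s=33): return cv2.resize(cv2.convertScaleAbs(i[v-s:v+s,u-s:u+s],alpha=1.8),(264,264),interpolation=cv2.INTER_CUBIC)
t=np.vstack([np.hstack([cr(a,378,283),cr(a,165,271),cr(a,273,262)]),np.hstack([cr(b,236,212),cr(b,455,188),cr(b,352,212)])])
cv2.imwrite('pics/crops.png',t)
for f,n,u,v,z in [('top.png','blue',378,281,.09),('top.png','or',165,270,.092),('top.png','bk',271,261,.09),('scene.png','blue',235,202,.09),('scene.png','or',457,177,.092),('scene.png','bk',352,202,.09)]:
    print(f,n,px2w(f,u,v,z))
E
```

```text
top.png blue [ 0.45790072 -0.19799988  0.09      ]
top.png or [0.47457413 0.24956426 0.092     ]
top.png bk [0.49673813 0.02702681 0.09      ]
scene.png blue [ 0.45818422 -0.19777579  0.09      ]
scene.png or [0.47752084 0.24594409 0.092     ]
scene.png bk [0.49981091 0.02636193 0.09      ]
```

View pics/crops.png

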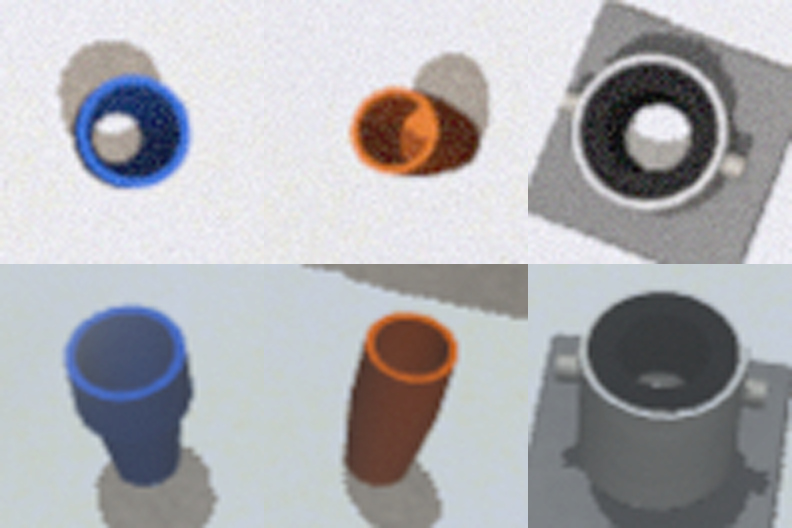

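The crops show the rims clearly (top: blue 378.0,282.4; orange 164.6,270.3; bucket 270.3,261.6; scene: blue 234.3,200.9; orange 458.6,175.6; bucket 352.5,201.3).

```bash
python3 - <<'E'
from h import *
for n,z,t,s in [('blue',.09,(378,282.4),(234.3,200.9)),('or',.092,(164.6,270.3),(458.6,175.6)),('bk',.09,(270.3,261.6),(352.5,201.3))]:
    print(n,px2w('top.png',*t,z),px2w('scene.png',*s,z))
from scipy.spatial.transform import Rotation as R
q=env.get_state()['orientation'];r=R.from_quat(np.r_[q[1:],q[0]]);print(r.as_matrix().round(3))
for n,u,v,z in [('jar',349,191,.075),('rack',185,200,.06),('tip',459,289,.057)]: print(n,px2w('top.png',u,v,z))
for n in [(260,231),(311,247),(290,300),(239,283)]: print(px2w('top.png',*n,.012))
E
```

```text
blue [ 0.45498809 -0.19799373  0.09      ] [ 0.45520589 -0.19886008  0.09      ]
or [0.4739319 0.2503707 0.092    ] [0.47457528 0.25026298 0.092     ]
bk [0.49545108 0.02846609 0.09      ] [0.49829541 0.02768833 0.09      ]
[[-0.925  0.379 -0.001]
 [ 0.379  0.925 -0.001]
 [ 0.    -0.002 -1.   ]]
jar [ 0.65337209 -0.13689576  0.075     ]
rack [0.63247382 0.22617617 0.06      ]
tip [ 0.44466979 -0.37547038  0.057     ]
[0.57227357 0.06442387 0.012     ]
[ 0.53672928 -0.0536904   0.012     ]
[ 0.41590973 -0.00851775  0.012     ]
[0.45240869 0.10817332 0.012     ]
```

Call:
{"op": "jog_arm", "data": {
  "rows": [
    [7,-12.6,1.7,0,0,0],
    [7,-12.6,1.7,0,0,0],
    [7,-12.6,1.7,0,0,0],
    [7,-12.6,1.7,0,0,0],
    [7,-12.6,1.7,0,0,0],
    [7,-12.6,1.7,0,0,0],
    [7,-12.6,1.7,0,0,0],
    [7,-12.6,1.7,0,0,0],
    [7,-12.6,1.7,0,0,0],
    [7,-12.6,1.7,0,0,0],
    [7,-12.6,1.7,0,0,0],
    [7,-12.6,1.7,0,0,0]
  ],
  "jaw": -1,
  "force": 30
}}

```text
clock: 1.1
tcp_pos: [0.4594, 0.0961, 0.2511]
orientation: [-0.0, 0.193, 0.981, 0.0]
wrist_force: [1.5, 1.0, 0.2]
finger_gap: 0.0853
grip_force: 0.0
```

Call:
{"op": "jog_arm", "data": {
  "rows": [
    [0.94,-1.7,0.22,0,0,0],
    [0.94,-1.7,0.22,0,0,0],
    [0.94,-1.7,0.22,0,0,0],
    [0.94,-1.7,0.22,0,0,0]
  ]
}}

```text
clock: 1.43
tcp_pos: [0.4972, 0.0283, 0.2591]
orientation: [-0.001, 0.195, 0.981, 0.0]
wrist_force: [-0.0, 0.4, 0.6]
finger_gap: 0.0853
grip_force: 0.0
```

```bash
python3 - <<'E'
from h import *
c=snap('wrist','w1.png');print(c['mtx'],c['cam_to_world']);s=env.get_state();print(s['tcp_pos'],s['wrist_force'],s['joint_pos'])
print(w2px('w1.png',(.4965,.028,.09)),w2px('w1.png',s['tcp_pos']))
E
```

```text
[[406.0240111    0.         315.2589983 ]
 [  0.         406.0240111  236.46301326]
 [  0.           0.           1.        ]] [[ 0.38320052 -0.87460043 -0.2970378   0.42065507]
 [ 0.92366461  0.36248794  0.12428267  0.0595377 ]
 [-0.00102505 -0.32198849  0.94674303  0.44029666]
 [ 0.          0.          0.          1.        ]]
[0.49642491 0.02955405 0.25915077] [-0.72037811  0.30972024 -0.28847683] [-1.02443663e-01  1.51788861e-01 -7.23592073e-05  1.42060130e+00
  4.88911348e-04  2.88311074e-01]
[315.5908035  196.74897807] [318.39228875 275.08798866]
```

View pics/w1.png

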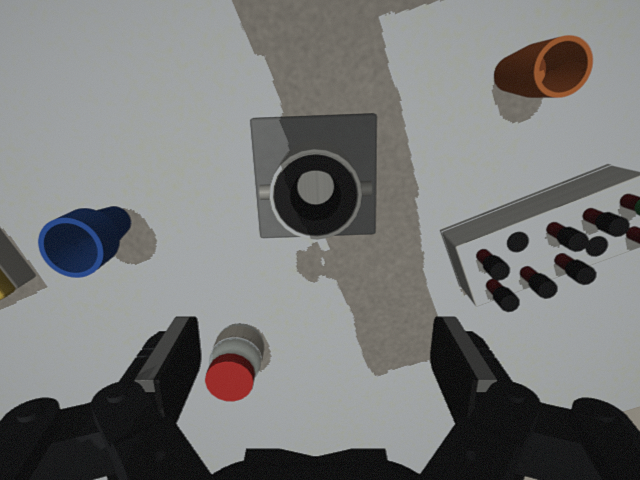

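Wrist view: bucket rim centred ~(316,193), blue rim ~(71,247), orange rim ~(564,66).

```bash
python3 - <<'E'
from h import *
a=cv2.imread('pics/w1.png').astype(int);hsv=cv2.cvtColor(a.astype(np.uint8),cv2.COLOR_BGR2HSV)
print(px2w('w1.png',316,193,.09),px2w('w1.png',71,247,.09),px2w('w1.png',564,66,.092))
# bucket rim: fit ellipse to bright ring outer edge by projecting circle model
from scipy.optimize import minimize
def score(f,g,p,r,z,sgn):
    t=np.linspace(0,2*np.pi,120)
    def ring(rr): 
        uv=np.array([w2px(f,(p[0]+rr*np.cos(k),p[1]+rr*np.sin(k),z)) for k in t]).astype(np.float32)
        return cv2.remap(g,uv[:,0].reshape(1,-1),uv[:,1].reshape(1,-1),cv2.INTER_LINEAR).mean()
    return -sgn*ring(r)
for f in ['top.png','scene.png','w1.png']:
    im=cv2.imread('pics/'+f).astype(np.float32)
    for n,p0,r,z,g in [('bk',(.4965,.028),.0395,.09,im.sum(2)),('blue',(.455,-.198),.027,.09,im[:,:,0]-im[:,:,2]),('or',(.474,.25),.0232 if 0 else .022,.092,im[:,:,2]-im[:,:,0])]:
        g=cv2.GaussianBlur(g,(0,0),1)
        m=minimize(lambda p:score(f,g,p,r,z,1),p0,method='Nelder-Mead',options=dict(initial_simplex=[p0,(p0[0]+.004,p0[1]),(p0[0],p0[1]+.004)],xatol=1e-4,fatol=.01))
        print(f,n,m.x.round(4),round(m.fun,1))
E
```

```text
[0.49352499 0.02962281 0.09      ] [ 0.45397743 -0.1979654   0.09      ] [0.47361571 0.25057306 0.092     ]
top.png bk [0.4958 0.0299] -287.8
top.png blue [ 0.4546 -0.1978] -62.8
top.png or [0.4739 0.2508] -57.3
scene.png bk [0.4938 0.0283] -269.3
scene.png blue [ 0.4545 -0.1998] -47.1
scene.png or [0.4747 0.2496] -50.8
w1.png bk [0.4959 0.0279] -369.4
w1.png blue [ 0.4543 -0.1989] -94.4
w1.png or [0.4736 0.2492] -87.6
```

Call:
{"op": "jog_arm", "data": {
  "rows": [
    [-1.05,-5.7,-2.73,0,0,0],
    [-1.05,-5.7,-2.73,0,0,0],
    [-1.05,-5.7,-2.73,0,0,0],
    [-1.05,-5.7,-2.73,0,0,0],
    [-1.05,-5.7,-2.73,0,0,0],
    [-1.05,-5.7,-2.73,0,0,0],
    [-1.05,-5.7,-2.73,0,0,0],
    [-1.05,-5.7,-2.73,0,0,0],
    [-1.05,-5.7,-2.73,0,0,0],
    [-1.05,-5.7,-2.73,0,0,0]
  ]
}}

```text
clock: 2.32
tcp_pos: [0.4553, -0.1962, 0.1514]
orientation: [0.0, 0.192, 0.981, 0.0]
wrist_force: [0.1, -0.2, 0.9]
finger_gap: 0.0855
grip_force: 0.0
```

```bash
python3 - <<'E'
from h import *
c=snap('wrist','w2.png');s=env.get_state();print(s['tcp_pos'],s['wrist_force'])
t=np.array([.4545,-.1985,.066]);print((t-s['tcp_pos'])/.04)
for p in (.4545,-.1985,.09),: print(w2px('w2.png',p))
E
```

```text
[ 0.45551497 -0.19622676  0.15154565] [ 0.03573134 -0.08179441 -0.03920946]
[-0.02537421 -0.05683088 -2.1386412 ]
[312.45025569 236.8781133 ]
```

View pics/w2.png

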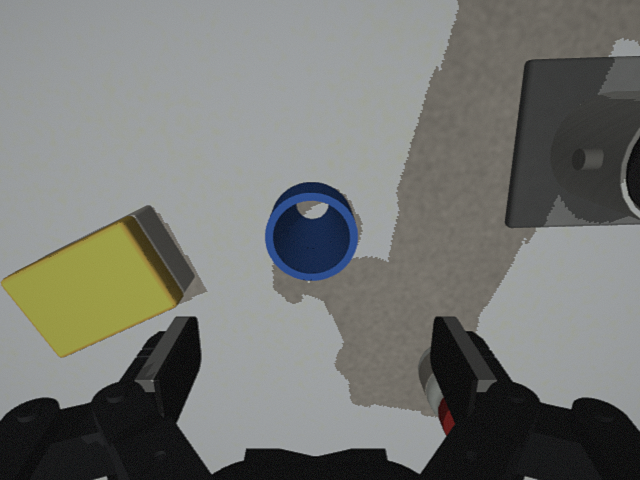

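Blue rim centre at (311,236.5), within 1.5 px of the predicted point; descend.

Call:
{"op": "jog_arm", "data": {
  "rows": [
    [-0.03,-0.06,-0.7,0,0,0],
    [-0.03,-0.06,-1.4,0,0,0],
    [-0.03,-0.06,-1.8,0,0,0],
    [-0.03,-0.06,-2.14,0,0,0],
    [-0.03,-0.06,-2.14,0,0,0]
  ]
}}

```text
clock: 2.78
tcp_pos: [0.4525, -0.1977, 0.0631]
orientation: [-0.002, 0.192, 0.981, 0.001]
wrist_force: [0.8, 0.7, 0.2]
finger_gap: 0.0854
grip_force: 0.0
```

Call:
{"op": "jog_arm", "data": {
  "rows": [
    [0,0,0,0,0,0],
    [0,0,0,0,0,0],
    [0,0,0,0,0,0],
    [0,0,0,0,0,0],
    [0,0,0,0,0,0],
    [0,0,0,0,0,0],
    [0,0,0,0,0,0],
    [0,0,0,0,0,0]
  ],
  "jaw": 1,
  "force": 30
}}

```text
clock: 3.45
tcp_pos: [0.4536, -0.2005, 0.0651]
orientation: [0.0, 0.193, 0.981, 0.0]
wrist_force: [0.2, 0.5, 0.4]
finger_gap: -0.0
grip_force: 0.0
```

```bash
python3 - <<'E'
from h import *
c=snap('wrist','w3.png');c=snap('scene','s3.png');s=env.get_state();print(s['tcp_pos'],s['wrist_force'],s['finger_gap'],s['grip_force'])
a=cv2.imread('pics/w3.png');b=cv2.imread('pics/s3.png')
i=np.hstack([cv2.resize(a[150:400,150:480],(400,303)),cv2.resize(b[130:280,140:340],(400,303))]);cv2.imwrite('pics/c3.png',i)
E
```

```text
[ 0.45349586 -0.20039363  0.06498569] [-0.35341424  0.17286243  0.15309182] 0.00012925560416288148 0.0
```

View pics/c3.png

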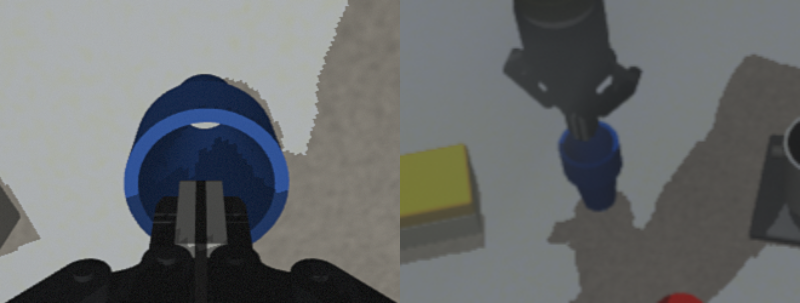

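The gripper shut on nothing: fingers meet above/inside the bore at rim level (scene ~ (230,198), wrist ~ (315,298)), so the tips seem to be higher than the stated TCP. I'll measure that.

```bash
python3 - <<'E'
from h import *
p=np.array([.4535,-.2004,.065])
for s in (0,.01,.02,.03,.04,.05): print(s,w2px('s3.png',p+[0,0,s]).round(1),w2px('w3.png',p+[0,0,s]).round(1))
a=cv2.imread('pics/w3.png');b=cv2.imread('pics/s3.png')
i=np.hstack([cv2.resize(a[260:380,250:380],(433,400),interpolation=3),cv2.resize(cv2.convertScaleAbs(b[170:220,205:250],alpha=2),(360,400),interpolation=3)]);cv2.imwrite('pics/c4.png',i)
E
```

```text
0 [235.  208.2] [316.7 277.1]
0.01 [234.4 205.1] [316.7 286.1]
0.02 [233.8 201.9] [316.8 296. ]
0.03 [233.1 198.7] [316.9 307.1]
0.04 [232.4 195.5] [316.9 319.4]
0.05 [231.8 192.2] [317.  333.3]
```

View pics/c4.png

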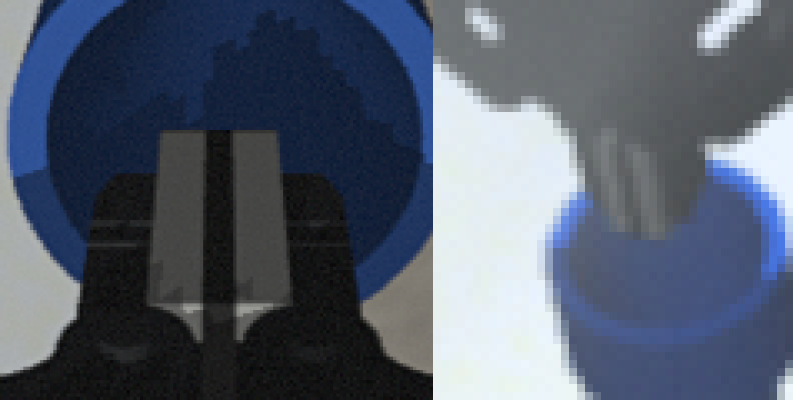

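Both views agree: the real shut finger tips sit roughly 40 mm above the reported TCP. I'll rise, open, and descend further, watching force.

Call:
{"op": "jog_arm", "data": {
  "rows": [
    [0,0,0.6,0,0,0],
    [0,0,0.9,0,0,0],
    [0,0,0.9,0,0,0]
  ]
}}

```text
clock: 3.8
tcp_pos: [0.4552, -0.2015, 0.1034]
orientation: [0.002, 0.193, 0.981, -0.001]
wrist_force: [0.2, 0.3, 0.5]
finger_gap: 0.0006
grip_force: 0.0
```

Call:
{"op": "jog_arm", "data": {
  "rows": [
    [0,0.03,0,0,0,0],
    [0,0.03,0,0,0,0],
    [0,0.03,0,0,0,0],
    [0,0.03,0,0,0,0],
    [0,0.03,0,0,0,0],
    [0,0.03,0,0,0,0],
    [0,0.03,0,0,0,0],
    [0,0.03,0,0,0,0]
  ],
  "jaw": -1
}}

```text
clock: 4.47
tcp_pos: [0.4535, -0.1991, 0.1009]
orientation: [-0.0, 0.193, 0.981, 0.0]
wrist_force: [-0.0, 0.9, 0.1]
finger_gap: 0.0851
grip_force: 0.0
```

```bash
python3 - <<'E'
from h import *
snap('wrist','w5.png');c=snap('scene','s5.png');snap('top','t5.png');s=env.get_state();print(s['tcp_pos'],s['finger_gap'],s['clock'])
p=s['tcp_pos'];y=np.array([.379,.925,0]);x=np.array([-.925,.379,0])
a=cv2.imread('pics/w5.png');b=cv2.imread('pics/s5.png')
u,v=w2px('s5.png',p).astype(int);print(u,v)
# hypothesised pad tip corners at s=0.013 (stated) red, 0.05 green
for sg in (1,-1):
  for e in (.011,-.011):
    for st,col in ((.013,(0,0,255)),(.035,(0,255,255)),(.053,(0,255,0))):
      q=p+sg*y*.0425+e*x+[0,0,st]
      for im,f in ((a,'w5.png'),(b,'s5.png')):
        uu=w2px(f,q); cv2.circle(im,tuple(int(round(k)) for k in uu),0 if im is b else 2,col,-1)
i=np.hstack([cv2.resize(a[220:400],(430,121*2)),np.zeros((242,4,3),np.uint8),cv2.resize(b[v-60:v+20,u-55:u+55],(333,242),interpolation=0)]);cv2.imwrite('pics/c5.png',cv2.resize(i,None,fx=1.04,fy=1.04))
E
```

```text
[ 0.45355681 -0.19915396  0.10098142] 0.08550302265844953 4.6167
233 196
```

View pics/c5.png

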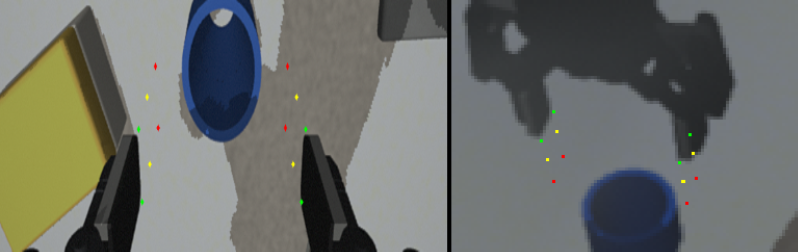

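The overlay confirms in both cameras: open tips are at the green marks (53 mm above reported TCP), so the effective TCP is ~40 mm higher than reported. Descend with that correction.

Call:
{"op": "jog_arm", "data": {
  "rows": [
    [0.02,0.02,-0.7,0,0,0],
    [0.02,0.02,-1.2,0,0,0],
    [0.02,0.02,-1.5,0,0,0],
    [0.02,0.02,-1.7,0,0,0],
    [0.02,0.02,-1.9,0,0,0],
    [0.02,0.02,-1.9,0,0,0]
  ]
}}

```text
clock: 5.12
tcp_pos: [0.4537, -0.1979, 0.0238]
orientation: [-0.001, 0.193, 0.981, 0.0]
wrist_force: [0.1, 0.4, -0.4]
finger_gap: 0.0859
grip_force: 0.0
```

Call:
{"op": "jog_arm", "data": {
  "rows": [
    [0,0,0,0,0,0],
    [0,0,0,0,0,0],
    [0,0,0,0,0,0],
    [0,0,0,0,0,0],
    [0,0,0,0,0,0],
    [0,0,0,0,0,0]
  ],
  "jaw": 1,
  "force": 30
}}

```text
clock: 5.62
tcp_pos: [0.4554, -0.199, 0.0261]
orientation: [0.001, 0.193, 0.981, -0.0]
wrist_force: [-0.1, -0.8, 6.8]
finger_gap: 0.0583
grip_force: 32.7
```

Call:
{"op": "jog_arm", "data": {
  "rows": [
    [0,0,0.2,0,0,0],
    [0,0,0.8,0,0,0],
    [0,0,1.6,0,0,0],
    [0,0,2.4,0,0,0],
    [0,0,2.9,0,0,0],
    [0,0,2.9,0,0,0]
  ]
}}

```text
clock: 6.12
tcp_pos: [0.4568, -0.1998, 0.1461]
orientation: [0.004, 0.193, 0.981, -0.001]
wrist_force: [0.9, 0.0, 0.2]
finger_gap: 0.0585
grip_force: 32.5
```

Call:
{"op": "jog_arm", "data": {
  "rows": [
    [0.1,0.6,0,0,0,0],
    [0.25,1.4,0,0,0,0],
    [0.4,2.3,0,0,0,0],
    [0.6,3.2,0,0,0,0],
    [0.75,4.1,0,0,0,0],
    [0.9,5.0,0,0,0,0],
    [1.0,5.5,0,0,0,0],
    [1.02,5.68,0,0,0,0],
    [1.02,5.68,0,0,0,0],
    [1.02,5.68,0,0,0,0]
  ]
}}

```text
clock: 6.95
tcp_pos: [0.4946, 0.0286, 0.1404]
orientation: [-0.001, 0.193, 0.981, -0.0]
wrist_force: [0.3, -1.1, -0.9]
finger_gap: 0.0581
grip_force: 32.5
```

```bash
cat >> h.py <<'E'
from scipy.optimize import minimize
def ring(f,g,p,r,z):
    t=np.linspace(0,2*np.pi,120)
    uv=np.array([w2px(f,(p[0]+r*np.cos(k),p[1]+r*np.sin(k),z)) for k in t]).astype(np.float32)
    return -cv2.remap(g,uv[:,0].reshape(1,-1),uv[:,1].reshape(1,-1),cv2.INTER_LINEAR).mean()
def fit(f,g,p0,r,z):
    g=cv2.GaussianBlur(g,(0,0),1)
    m=minimize(lambda p:ring(f,g,p,r,z),p0,method='Nelder-Mead',options=dict(initial_simplex=[p0,(p0[0]+.004,p0[1]),(p0[0],p0[1]+.004)],xatol=1e-4,fatol=.01))
    return m.x.round(4),round(m.fun,1)
E
python3 - <<'E'
from h import *
s=env.get_state();p=s['tcp_pos'];print(p,s['wrist_force'],s['finger_gap'],s['grip_force'],s['clock'])
z=p[2]+.065
for n in ('top','scene','wrist'):
    f=n+'6.png';snap(n,f);im=cv2.imread('pics/'+f).astype(np.float32)
    for zz in (z-.006,z): print(n,zz,fit(f,im[:,:,0]-im[:,:,2],p[:2],.027,zz))
a=[cv2.imread('pics/%s6.png'%n) for n in ('wrist','scene')]
cv2.imwrite('pics/c6.png',np.hstack([cv2.resize(a[0],(427,320)),cv2.resize(a[1][100:300,220:455],(373,320))]))
E
```

```text
[0.49458289 0.02862942 0.1404323 ] [ 0.31153733 -1.05458541 -0.91935146] 0.05813869966367114 32.52334088087082 6.95
top 0.19943229756495234 (array([0.4937, 0.0254]), np.float64(-0.3))
top 0.20543229756495235 (array([0.4934, 0.0247]), np.float64(-0.3))
scene 0.19943229756495234 (array([0.4908, 0.0285]), np.float64(-35.3))
scene 0.20543229756495235 (array([0.4962, 0.027 ]), np.float64(-34.9))
wrist 0.19943229756495234 (array([0.498 , 0.0252]), np.float64(-75.3))
wrist 0.20543229756495235 (array([0.4936, 0.0284]), np.float64(-75.3))
```

View pics/c6.png

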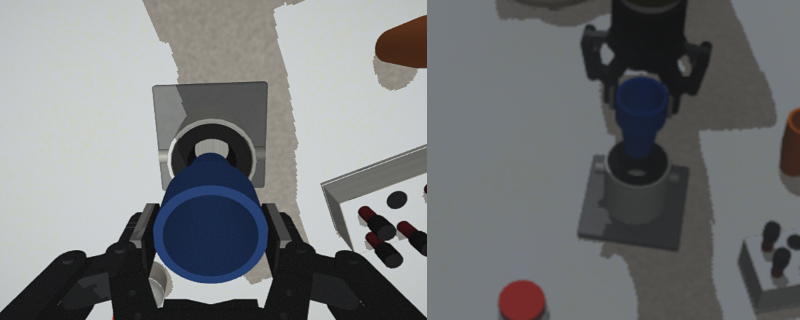

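Sleeve is upright, centred over the bucket (wrist rim ~ (211,233) in crop, bucket at (212,158)). Lower to just above the possible contact zone.

Call:
{"op": "jog_arm", "data": {
  "rows": [
    [0.01,0,-0.3,0,0,0],
    [0.01,0,-0.6,0,0,0],
    [0.01,0,-0.85,0,0,0],
    [0.01,0,-1.0,0,0,0],
    [0.01,0,-1.0,0,0,0],
    [0.01,0,-1.0,0,0,0],
    [0.01,0,-1.0,0,0,0],
    [0.01,0,-1.0,0,0,0]
  ]
}}

```text
clock: 7.77
tcp_pos: [0.4961, 0.0287, 0.1016]
orientation: [0.001, 0.193, 0.981, 0.0]
wrist_force: [-0.5, -0.9, -0.4]
finger_gap: 0.0578
grip_force: 32.5
```

Call:
{"op": "jog_arm", "data": {
  "rows": [
    [0,0,-0.02,0,0,0],
    [0,0,-0.04,0,0,0],
    [0,0,-0.06,0,0,0],
    [0,0,-0.08,0,0,0],
    [0,0,-0.1,0,0,0],
    [0,0,-0.12,0,0,0]
  ]
}}

```text
clock: 8.27
tcp_pos: [0.4955, 0.0289, 0.0961]
orientation: [-0.0, 0.193, 0.981, 0.0]
wrist_force: [-1.0, 0.2, 0.5]
finger_gap: 0.0581
grip_force: 32.5
```

Call:
{"op": "jog_arm", "data": {
  "rows": [
    [0,0,-0.02,0,0,0],
    [0,0,-0.04,0,0,0],
    [0,0,-0.06,0,0,0],
    [0,0,-0.08,0,0,0],
    [0,0,-0.1,0,0,0],
    [0,0,-0.12,0,0,0]
  ]
}}

```text
clock: 8.77
tcp_pos: [0.4955, 0.0288, 0.0913]
orientation: [0.0, 0.193, 0.981, 0.0]
wrist_force: [-0.4, -0.6, -0.1]
finger_gap: 0.0581
grip_force: 32.5
```

Call:
{"op": "jog_arm", "data": {
  "rows": [
    [0,0,-0.02,0,0,0],
    [0,0,-0.04,0,0,0],
    [0,0,-0.06,0,0,0],
    [0,0,-0.08,0,0,0],
    [0,0,-0.1,0,0,0],
    [0,0,-0.12,0,0,0]
  ]
}}

```text
clock: 9.27
tcp_pos: [0.4955, 0.0288, 0.0865]
orientation: [-0.0, 0.193, 0.981, 0.0]
wrist_force: [-0.3, 0.4, -1.3]
finger_gap: 0.0581
grip_force: 32.5
```

Call:
{"op": "jog_arm", "data": {
  "rows": [
    [0,0,-0.02,0,0,0],
    [0,0,-0.04,0,0,0],
    [0,0,-0.06,0,0,0],
    [0,0,-0.08,0,0,0]
  ]
}}

```text
clock: 9.6
tcp_pos: [0.4956, 0.0289, 0.0833]
orientation: [0.0, 0.193, 0.981, 0.0]
wrist_force: [0.2, -0.4, 0.2]
finger_gap: 0.0581
grip_force: 32.5
```

Call:
{"op": "jog_arm", "data": {
  "rows": [
    [0,0,-0.02,0,0,0],
    [0,0,-0.04,0,0,0],
    [0,0,-0.06,0,0,0],
    [0,0,-0.08,0,0,0]
  ]
}}

```text
clock: 9.93
tcp_pos: [0.4956, 0.0288, 0.0801]
orientation: [0.0, 0.193, 0.981, 0.0]
wrist_force: [0.3, -0.1, -1.1]
finger_gap: 0.0583
grip_force: 32.5
```

Call:
{"op": "jog_arm", "data": {
  "rows": [
    [0,0,-0.02,0,0,0],
    [0,0,-0.04,0,0,0],
    [0,0,-0.06,0,0,0],
    [0,0,-0.08,0,0,0]
  ]
}}

```text
clock: 10.27
tcp_pos: [0.4956, 0.0288, 0.0769]
orientation: [0.0, 0.193, 0.981, 0.0]
wrist_force: [-0.1, -1.0, 0.0]
finger_gap: 0.0582
grip_force: 32.5
```

Call:
{"op": "jog_arm", "data": {
  "rows": [
    [0,0,-0.02,0,0,0],
    [0,0,-0.04,0,0,0],
    [0,0,-0.06,0,0,0]
  ]
}}

```text
clock: 10.52
tcp_pos: [0.4958, 0.0287, 0.0746]
orientation: [0.0, 0.193, 0.981, -0.0]
wrist_force: [0.5, -0.6, 0.3]
finger_gap: 0.0579
grip_force: 32.5
```

Call:
{"op": "jog_arm", "data": {
  "rows": [
    [0,0,-0.02,0,0,0],
    [0,0,-0.04,0,0,0]
  ]
}}

```text
clock: 10.68
tcp_pos: [0.4961, 0.0286, 0.0736]
orientation: [0.001, 0.193, 0.981, -0.0]
wrist_force: [-1.8, -1.8, 9.4]
finger_gap: 0.0582
grip_force: 33.3
```

Call:
{"op": "jog_arm", "data": {
  "rows": [
    [0,0,0.01,0,0,0],
    [0,0,0.015,0,0,0],
    [0,0,0.015,0,0,0]
  ]
}}

```text
clock: 10.93
tcp_pos: [0.4959, 0.0287, 0.0736]
orientation: [0.0, 0.193, 0.981, -0.0]
wrist_force: [1.4, -3.1, -0.1]
finger_gap: 0.058
grip_force: 32.6
```

Call:
{"op": "jog_arm", "data": {
  "rows": [
    [0.005,-0.01,0,0,0,0],
    [0.005,-0.01,0,0,0,0],
    [0.005,-0.01,0,0,0,0]
  ]
}}

```text
clock: 11.18
tcp_pos: [0.4959, 0.0286, 0.0737]
orientation: [0.0, 0.193, 0.981, 0.0]
wrist_force: [1.1, -0.1, -0.0]
finger_gap: 0.0578
grip_force: 32.7
```

Call:
{"op": "jog_arm", "data": {
  "rows": [
    [0,0,-0.01,0,0,0],
    [0,0,-0.01,0,0,0],
    [0,0,-0.01,0,0,0]
  ]
}}

```text
clock: 11.43
tcp_pos: [0.496, 0.0286, 0.0736]
orientation: [0.0, 0.193, 0.981, 0.0]
wrist_force: [0.3, -0.6, 4.9]
finger_gap: 0.0583
grip_force: 32.9
```

Centred touch (4.9 N vertical, almost no side force). Ease slightly, then release gently.

Call:
{"op": "jog_arm", "data": {
  "rows": [
    [0,0,0.004,0,0,0],
    [0,0,0.004,0,0,0]
  ]
}}

```text
clock: 11.6
tcp_pos: [0.4959, 0.0285, 0.0736]
orientation: [0.0, 0.193, 0.981, 0.0]
wrist_force: [-0.3, 0.3, 5.3]
finger_gap: 0.0582
grip_force: 32.9
```

Call:
{"op": "jog_arm", "data": {
  "rows": [
    [0,0,0,0,0,0],
    [0,0,0,0,0,0],
    [0,0,0,0,0,0],
    [0,0,0,0,0,0],
    [0,0,0,0,0,0],
    [0,0,0,0,0,0]
  ],
  "jaw": -1
}}

```text
clock: 12.1
tcp_pos: [0.4956, 0.0284, 0.0732]
orientation: [-0.0, 0.193, 0.981, 0.0]
wrist_force: [-0.1, 0.4, -0.0]
finger_gap: 0.0854
grip_force: 0.0
```

Call:
{"op": "jog_arm", "data": {
  "rows": [
    [0,0,0.3,0,0,0],
    [0,0,1.0,0,0,0],
    [0,0,2.0,0,0,0],
    [0,0,2.7,0,0,0],
    [0,0,3.0,0,0,0],
    [0,0,3.0,0,0,0],
    [0,0,3.0,0,0,0]
  ]
}}

```text
clock: 12.68
tcp_pos: [0.4963, 0.0284, 0.1937]
orientation: [0.001, 0.193, 0.981, 0.0]
wrist_force: [0.0, -0.4, -0.2]
finger_gap: 0.0851
grip_force: 0.0
```

```bash
python3 - <<'E'
from h import *
s=env.get_state();p=s['tcp_pos'];print(p,s['wrist_force'],s['finger_gap'],s['clock'])
for n in ('top','scene','wrist'):
    f=n+'7.png';snap(n,f);im=cv2.imread('pics/'+f).astype(np.float32)
    for zz in (.130,.139): print(n,zz,fit(f,im[:,:,0]-im[:,:,2],p[:2],.027,zz))
a=[cv2.imread('pics/%s7.png'%n) for n in ('wrist','scene')]
cv2.imwrite('pics/c7.png',np.hstack([cv2.resize(a[0],(427,320)),cv2.resize(a[1][100:300,220:455],(373,320))]))
print((np.array([.474,.25,.15])-p)/.04)
E
```

```text
[0.49625188 0.02839036 0.19368406] [ 0.01925562 -0.38110547 -0.22056587] 0.08513459959819532 12.6833
top 0.13 (array([0.4958, 0.027 ]), np.float64(-11.9))
top 0.139 (array([0.4954, 0.0258]), np.float64(-11.6))
scene 0.13 (array([0.4903, 0.0292]), np.float64(-37.4))
scene 0.139 (array([0.4977, 0.0272]), np.float64(-37.0))
wrist 0.13 (array([0.4982, 0.0263]), np.float64(-68.3))
wrist 0.139 (array([0.4951, 0.0275]), np.float64(-69.2))
[-0.556297    5.54024093 -1.09210144]
```

View pics/c7.png

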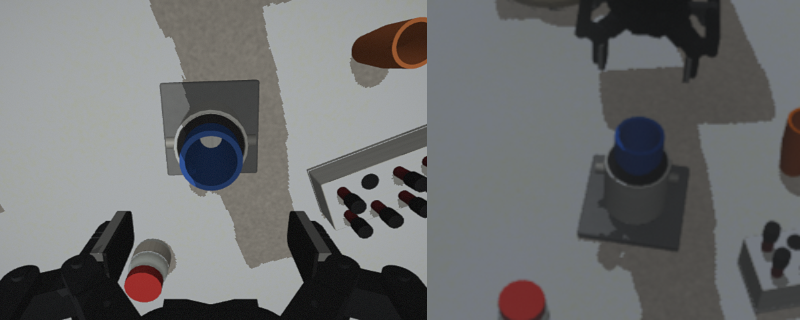

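Blue sleeve sits upright in the bucket (crop ~ (211,160)), neighbours untouched. Now the orange one.

Call:
{"op": "jog_arm", "data": {
  "rows": [
    [-0.1,0.9,-0.2,0,0,0],
    [-0.2,1.8,-0.4,0,0,0],
    [-0.3,2.7,-0.6,0,0,0],
    [-0.4,3.6,-0.8,0,0,0],
    [-0.5,4.5,-1,0,0,0],
    [-0.55,5.3,-1.1,0,0,0],
    [-0.55,5.55,-1.1,0,0,0],
    [-0.55,5.55,-1.1,0,0,0],
    [-0.55,5.55,-1.1,0,0,0]
  ]
}}

```text
clock: 13.58
tcp_pos: [0.473, 0.2503, 0.1482]
orientation: [-0.001, 0.193, 0.981, -0.001]
wrist_force: [0.3, 0.2, 0.2]
finger_gap: 0.0853
grip_force: 0.0
```

```bash
python3 - <<'E'
from h import *
s=env.get_state();p=s['tcp_pos'];print(p,s['clock'])
for n in ('scene','wrist'):
    f=n+'8.png';snap(n,f);im=cv2.imread('pics/'+f).astype(np.float32)
    print(n,fit(f,im[:,:,2]-im[:,:,0],(.474,.25),.022,.092))
print((np.array([.4739,.25,.026])-p)/.04)
E
```

```text
[0.47296314 0.25029051 0.14820759] 13.5833
scene (array([0.4758, 0.2491]), np.float64(-39.6))
wrist (array([0.4739, 0.2498]), np.float64(-78.4))
[ 0.02342144 -0.00726286 -3.05518974]
```

Call:
{"op": "jog_arm", "data": {
  "rows": [
    [0.01,-0.01,-0.8,0,0,0],
    [0.01,-0.01,-1.6,0,0,0],
    [0.01,-0.01,-2.2,0,0,0],
    [0.01,-0.01,-2.6,0,0,0],
    [0.01,-0.01,-2.9,0,0,0],
    [0.01,-0.01,-3.08,0,0,0],
    [0.01,-0.01,-3.08,0,0,0],
    [0.01,-0.01,-3.08,0,0,0]
  ]
}}

```text
clock: 14.35
tcp_pos: [0.4745, 0.2492, 0.0265]
orientation: [0.0, 0.194, 0.981, -0.0]
wrist_force: [0.1, 0.3, -0.0]
finger_gap: 0.085
grip_force: 0.0
```

Call:
{"op": "jog_arm", "data": {
  "rows": [
    [0,0,0,0,0,0],
    [0,0,0,0,0,0],
    [0,0,0,0,0,0],
    [0,0,0,0,0,0],
    [0,0,0,0,0,0],
    [0,0,0,0,0,0],
    [0,0,0,0,0,0],
    [0,0,0,0,0,0]
  ],
  "jaw": 1,
  "force": 30
}}

```text
clock: 15.02
tcp_pos: [0.475, 0.2503, 0.0273]
orientation: [0.001, 0.193, 0.981, 0.0]
wrist_force: [-0.9, 0.6, 5.2]
finger_gap: 0.045
grip_force: 30.6
```

Call:
{"op": "jog_arm", "data": {
  "rows": [
    [0,0,0.2,0,0,0],
    [0,0,0.9,0,0,0],
    [0,0,1.8,0,0,0],
    [0,0,2.7,0,0,0],
    [0,0,3.5,0,0,0],
    [0,0,4.0,0,0,0],
    [0,0,4.0,0,0,0],
    [0,0,4.0,0,0,0]
  ]
}}

```text
clock: 15.68
tcp_pos: [0.475, 0.2505, 0.1878]
orientation: [0.001, 0.193, 0.981, 0.001]
wrist_force: [0.1, 0.6, -1.0]
finger_gap: 0.045
grip_force: 30.9
```

Call:
{"op": "jog_arm", "data": {
  "rows": [
    [0.05,-0.5,0,0,0,0],
    [0.13,-1.3,0,0,0,0],
    [0.21,-2.2,0,0,0,0],
    [0.3,-3.1,0,0,0,0],
    [0.39,-4.0,0,0,0,0],
    [0.47,-4.8,0,0,0,0],
    [0.53,-5.3,0,0,0,0],
    [0.53,-5.54,0,0,0,0],
    [0.53,-5.54,0,0,0,0],
    [0.53,-5.54,0,0,0,0],
    [0.53,-5.54,0,0,0,0]
  ]
}}

```text
clock: 16.6
tcp_pos: [0.4948, 0.0295, 0.1856]
orientation: [-0.001, 0.193, 0.981, 0.0]
wrist_force: [0.9, 0.6, -0.9]
finger_gap: 0.045
grip_force: 30.9
```

```bash
python3 - <<'E'
from h import *
s=env.get_state();p=s['tcp_pos'];print(p,s['wrist_force'],s['finger_gap'],s['clock'])
for n in ('scene','wrist'):
    f=n+'9.png';snap(n,f);im=cv2.imread('pics/'+f).astype(np.float32)
    for r in (.0215,.0225): print(n,fit(f,im[:,:,2]-im[:,:,0],p[:2],r,p[2]+.066))
E
```

```text
[0.49476001 0.02954199 0.18557948] [ 0.90573755  0.5557663  -0.93091037] 0.04502170008149182 16.6
scene (array([0.4966, 0.0285]), np.float64(-37.8))
scene (array([0.4978, 0.0281]), np.float64(-33.5))
wrist (array([0.4934, 0.0297]), np.float64(-88.5))
wrist (array([0.4925, 0.03  ]), np.float64(-63.5))
```

Call:
{"op": "jog_arm", "data": {
  "rows": [
    [0,0,-0.3,0,0,0],
    [0,0,-0.6,0,0,0],
    [0,0,-0.85,0,0,0],
    [0,0,-1.1,0,0,0],
    [0,0,-1.3,0,0,0],
    [0,0,-1.45,0,0,0],
    [0,0,-1.5,0,0,0],
    [0,0,-1.5,0,0,0],
    [0,0,-1.5,0,0,0]
  ]
}}

```text
clock: 17.45
tcp_pos: [0.4955, 0.0284, 0.1264]
orientation: [0.0, 0.193, 0.981, 0.0]
wrist_force: [-0.3, -0.0, -1.0]
finger_gap: 0.0454
grip_force: 30.9
```

Call:
{"op": "jog_arm", "data": {
  "rows": [
    [0,0,-0.02,0,0,0],
    [0,0,-0.04,0,0,0],
    [0,0,-0.06,0,0,0],
    [0,0,-0.08,0,0,0]
  ]
}}

```text
clock: 17.78
tcp_pos: [0.4955, 0.0284, 0.1231]
orientation: [0.0, 0.193, 0.981, 0.0]
wrist_force: [-0.0, 0.2, -0.4]
finger_gap: 0.0453
grip_force: 30.9
```

Call:
{"op": "jog_arm", "data": {
  "rows": [
    [0,0,-0.02,0,0,0],
    [0,0,-0.04,0,0,0],
    [0,0,-0.06,0,0,0],
    [0,0,-0.08,0,0,0]
  ]
}}

```text
clock: 18.12
tcp_pos: [0.4953, 0.0284, 0.1196]
orientation: [-0.0, 0.193, 0.981, 0.0]
wrist_force: [-0.6, 0.3, -0.4]
finger_gap: 0.0448
grip_force: 30.9
```

Call:
{"op": "jog_arm", "data": {
  "rows": [
    [0,0,-0.02,0,0,0],
    [0,0,-0.04,0,0,0],
    [0,0,-0.06,0,0,0],
    [0,0,-0.08,0,0,0]
  ]
}}

```text
clock: 18.45
tcp_pos: [0.4954, 0.0284, 0.1165]
orientation: [0.0, 0.193, 0.981, 0.0]
wrist_force: [0.3, -0.5, -1.2]
finger_gap: 0.045
grip_force: 30.9
```

Call:
{"op": "jog_arm", "data": {
  "rows": [
    [0,0,-0.02,0,0,0],
    [0,0,-0.04,0,0,0]
  ]
}}

```text
clock: 18.62
tcp_pos: [0.4954, 0.0284, 0.1149]
orientation: [0.0, 0.193, 0.981, 0.0]
wrist_force: [0.2, -0.7, -0.3]
finger_gap: 0.0449
grip_force: 30.9
```

Call:
{"op": "jog_arm", "data": {
  "rows": [
    [0,0,-0.02,0,0,0],
    [0,0,-0.04,0,0,0],
    [0,0,-0.06,0,0,0]
  ]
}}

```text
clock: 18.87
tcp_pos: [0.4955, 0.0284, 0.1125]
orientation: [0.0, 0.193, 0.981, 0.0]
wrist_force: [1.0, 0.4, -0.7]
finger_gap: 0.0449
grip_force: 30.9
```

Call:
{"op": "jog_arm", "data": {
  "rows": [
    [0,0,-0.02,0,0,0],
    [0,0,-0.04,0,0,0]
  ]
}}

```text
clock: 19.03
tcp_pos: [0.4956, 0.0284, 0.111]
orientation: [0.0, 0.193, 0.981, 0.0]
wrist_force: [1.1, -1.0, 0.6]
finger_gap: 0.045
grip_force: 31.0
```

Call:
{"op": "jog_arm", "data": {
  "rows": [
    [0,0,-0.01,0,0,0],
    [0,0,-0.02,0,0,0]
  ]
}}

```text
clock: 19.2
tcp_pos: [0.4957, 0.0284, 0.1103]
orientation: [0.0, 0.193, 0.981, 0.0]
wrist_force: [0.6, 0.4, 0.7]
finger_gap: 0.0447
grip_force: 31.0
```

Call:
{"op": "jog_arm", "data": {
  "rows": [
    [0,0,-0.01,0,0,0],
    [0,0,-0.02,0,0,0]
  ]
}}

```text
clock: 19.37
tcp_pos: [0.4957, 0.0284, 0.1095]
orientation: [0.0, 0.193, 0.981, 0.0]
wrist_force: [1.4, -1.0, -0.1]
finger_gap: 0.0449
grip_force: 31.0
```

Call:
{"op": "jog_arm", "data": {
  "rows": [
    [0.008,0,-0.01,0,0,0],
    [0.008,0,-0.02,0,0,0]
  ]
}}

```text
clock: 19.53
tcp_pos: [0.4958, 0.0284, 0.1085]
orientation: [0.0, 0.193, 0.981, 0.0]
wrist_force: [1.9, -0.6, 0.9]
finger_gap: 0.045
grip_force: 31.0
```

Call:
{"op": "jog_arm", "data": {
  "rows": [
    [0.015,-0.003,0,0,0,0],
    [0.015,-0.003,0,0,0,0],
    [0.015,-0.003,0,0,0,0]
  ]
}}

```text
clock: 19.78
tcp_pos: [0.496, 0.0284, 0.1084]
orientation: [-0.0, 0.193, 0.981, 0.0]
wrist_force: [0.8, -0.3, 0.3]
finger_gap: 0.0451
grip_force: 31.0
```

Call:
{"op": "jog_arm", "data": {
  "rows": [
    [0,0,-0.01,0,0,0],
    [0,0,-0.02,0,0,0]
  ]
}}

```text
clock: 19.95
tcp_pos: [0.4961, 0.0283, 0.1076]
orientation: [-0.0, 0.193, 0.981, 0.0]
wrist_force: [0.3, -0.2, 0.3]
finger_gap: 0.0449
grip_force: 31.0
```

Call:
{"op": "jog_arm", "data": {
  "rows": [
    [0.005,0,-0.01,0,0,0],
    [0.005,0,-0.02,0,0,0],
    [0.005,0,-0.02,0,0,0]
  ]
}}

```text
clock: 20.2
tcp_pos: [0.4963, 0.0283, 0.1068]
orientation: [-0.0, 0.193, 0.981, -0.0]
wrist_force: [0.2, 0.1, -1.5]
finger_gap: 0.0451
grip_force: 30.9
```

Call:
{"op": "jog_arm", "data": {
  "rows": [
    [0,0,-0.01,0,0,0],
    [0,0,-0.015,0,0,0],
    [0,0,-0.015,0,0,0]
  ]
}}

```text
clock: 20.45
tcp_pos: [0.4964, 0.0283, 0.1063]
orientation: [-0.0, 0.193, 0.981, 0.0]
wrist_force: [0.6, -0.2, -0.6]
finger_gap: 0.045
grip_force: 31.0
```

Call:
{"op": "jog_arm", "data": {
  "rows": [
    [0,0,-0.01,0,0,0],
    [0,0,-0.02,0,0,0],
    [0,0,-0.02,0,0,0]
  ]
}}

```text
clock: 20.7
tcp_pos: [0.4965, 0.0283, 0.1055]
orientation: [0.0, 0.193, 0.981, -0.0]
wrist_force: [0.9, 0.2, -0.5]
finger_gap: 0.0452
grip_force: 31.0
```

Call:
{"op": "jog_arm", "data": {
  "rows": [
    [0,0,-0.01,0,0,0],
    [0,0,-0.015,0,0,0],
    [0,0,-0.015,0,0,0]
  ]
}}

```text
clock: 20.95
tcp_pos: [0.4967, 0.0282, 0.1053]
orientation: [0.0, 0.193, 0.981, -0.0]
wrist_force: [-0.6, -0.1, 4.1]
finger_gap: 0.045
grip_force: 31.2
```

Centred vertical contact of 4 N at the expected depth. Release and withdraw.

Call:
{"op": "jog_arm", "data": {
  "rows": [
    [0,0,0,0,0,0],
    [0,0,0.004,0,0,0],
    [0,0,0.004,0,0,0]
  ]
}}

```text
clock: 21.2
tcp_pos: [0.4966, 0.0282, 0.1053]
orientation: [0.0, 0.193, 0.981, 0.0]
wrist_force: [-0.7, -1.1, 3.3]
finger_gap: 0.0454
grip_force: 31.3
```

Call:
{"op": "jog_arm", "data": {
  "rows": [
    [0,0,0,0,0,0],
    [0,0,0,0,0,0],
    [0,0,0,0,0,0],
    [0,0,0,0,0,0],
    [0,0,0,0,0,0],
    [0,0,0,0,0,0],
    [0,0,0,0,0,0]
  ],
  "jaw": -1
}}

```text
clock: 21.78
tcp_pos: [0.4964, 0.0283, 0.105]
orientation: [-0.0, 0.193, 0.981, 0.0]
wrist_force: [0.4, -0.5, -0.6]
finger_gap: 0.0854
grip_force: 0.0
```

Call:
{"op": "jog_arm", "data": {
  "rows": [
    [0,0,0.3,0,0,0],
    [0,0,1.0,0,0,0],
    [0,0,2.0,0,0,0],
    [0,0,2.8,0,0,0],
    [0,0,3.0,0,0,0],
    [0,0,3.0,0,0,0],
    [0,0,3.0,0,0,0]
  ]
}}

```text
clock: 22.37
tcp_pos: [0.4966, 0.0283, 0.2248]
orientation: [0.0, 0.193, 0.981, 0.0]
wrist_force: [-0.2, -0.5, -0.6]
finger_gap: 0.0852
grip_force: 0.0
```

```bash
python3 - <<'E'
from h import *
s=env.get_state();print(s['tcp_pos'],s['wrist_force'],s['finger_gap'],s['clock'])
for n in ('top','scene','wrist'):
    f=n+'10.png';snap(n,f);im=cv2.imread('pics/'+f).astype(np.float32)
    for z in (.166,.171,.176): print(n,z,'or',fit(f,im[:,:,2]-im[:,:,0],(.496,.0284),.022,z))
    print(n,'blue',fit(f,im[:,:,0]-im[:,:,2],(.496,.0284),.027,.138))
# change vs. initial in jar/rack/tipbox regions (top view)
a=cv2.imread('pics/top.png').astype(int);b=cv2.imread('pics/top10.png').astype(int)
for n,(u0,u1,v0,v1) in dict(jar=(330,368,172,215),rack=(132,235,172,222),tip=(425,495,262,315)).items(): print(n,np.abs(a-b)[v0:v1,u0:u1].mean().round(2))
E
```

```text
[0.49660928 0.02830729 0.22482118] [-0.15183757 -0.48385705 -0.58235784] 0.08517426504955532 22.3667
top 0.166 or (array([0.4981, 0.0279]), np.float64(-16.1))
top 0.171 or (array([0.4977, 0.0273]), np.float64(-16.0))
top 0.176 or (array([0.4974, 0.0265]), np.float64(-15.9))
top blue (array([0.4947, 0.0292]), np.float64(-13.4))
scene 0.166 or (array([0.4931, 0.0285]), np.float64(-34.8))
scene 0.171 or (array([0.4975, 0.0273]), np.float64(-34.3))
scene 0.176 or (array([0.5018, 0.0261]), np.float64(-33.8))
scene blue (array([0.498 , 0.0274]), np.float64(-14.2))
wrist 0.166 or (array([0.4971, 0.0273]), np.float64(-75.3))
wrist 0.171 or (array([0.4954, 0.028 ]), np.float64(-69.0))
wrist 0.176 or (array([0.4935, 0.0288]), np.float64(-55.3))
wrist blue (array([0.4945, 0.0276]), np.float64(-17.9))
jar 11.46
rack 39.98
tip 11.59
```

All three views put the orange rim at ~(0.497, 0.028, 0.169), coaxial with the blue one and at nested height. The gripper is clear.

```bash
python3 -c "
from workcell import env
print(env.hand_in())"
```

```text
the job is handed in; nothing more can be done
None
```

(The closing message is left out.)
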